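# Draw the yellow chisel out of the half-covered tool till

## Robot

A 6-joint arm with a two-finger parallel gripper is mounted at the origin on a cart in front of the work surface, level with it; the furniture and walls round the work are solid. World frame = base frame: x ahead of the robot, y to its left, z up, the work surface at z = 0. Lengths are in m, angles in rad, forces in N, time in s.
With the tool pointing down it reaches from about 0.375 to 0.9 m from the base axis. Payload 3.1 kg.
Tool frame: the origin (TCP) lies on the centre line of the jaws, within the pads' length; the fingertips stand 22 mm ahead of it and the grasp point (between the pads) lies 3 mm ahead of it; z points along the fingers, y is the line along which they close (so a half turn about z gives the same grasp; the last joint's range is limited). The gripper opens to 85 mm and grips with 20 to 120 N. Pads are 22 mm wide; open, the fingers measure 114 mm over their backs; the gripper's body (76 mm by 85 mm) begins 54 mm behind the grasp point. The pads swing forward as they close: fully open they stand 13 mm farther back than shut.
Start: joints at [1.133, 0.527, 1.433, -0, 1.181, -0.178], TCP at [0.161, 0.604, 0.253] pointing down, gripper open.
Joint ranges: [-3.08, 3.08], [-0.75, 2.2], [0.22, 2.44], [-1.43, 4.57], [0, 2.65], [-2.85, 2.85]. Speed limits (rad/s): [2.79, 2.79, 3.14, 3.14, 3.14, 3.14].

## Interface

Orientations are given as a unit quaternion [x, y, z, w].
In Python, from station import sense, eyes, job gives the robot as it stands.
- The arm moves only by the tool inch_along, called after "Request:" as name(argument=value, ...), one argument or row to a line, values as JSON. Schema: {"type":"object","properties":{"rows":{"type":"array","items":{"type":"number"},"minItems":5,"maxItems":100},"clamp_n":{"type":"number"},"only":{"type":"string"},"quiet":{"type":"boolean"},"lines":{"type":"string"}},"required":["rows"],"additionalProperties":false}. rows is one flat list of numbers that holds 1 to 20 rows one after another, with no inner brackets; each row has 5 numbers: dx, dy, dz in m, then a turn about the tool's z in rad, then the opening from 0.0 (shut) to 1.0 (fully open); each row is the pose to reach, as a shift and turn from the pose commanded when the call began, along the tool's axes at that moment; what a row does not reach only later rows make up. A row lasts 1/10 s, in which the tool goes at most 0.05 m and 0.15 rad, less where a joint would pass 70% of its speed; a pose out of reach is approached as far as the arm can. The fingers move at their own pace and stop on an object; clamp_n is the grip in N (left out, the last holds). Time passes only in rows, so rows that do not move let the fingers close. The tool returns the time, the measured TCP pose, the force, the opening and the grip force at its end. only (a regular expression) keeps the lines of the reply that match it, lines (a string "A,B") keeps lines A to B, and quiet returns only ok. Input that does not fit is refused with a message, and nothing moves.
- sense(): the state, without advancing time (a new reading comes with each control period).
- eyes.snapshot(name): name is "scene" or "side" or "wrist"; returns a dict with "pixels" (384x512x3 uint8, red, green, blue), "range_z" (384x512 float32, m along the optical axis (not along the pixel's ray), 0 where there is no reading), "fov_y" (degrees; the focal length in pixels is half the picture's height over the tangent of half this angle, whatever the lens; pixels are square), "cx", "cy" (the principal point, pixels), "k1" (the pictures are not rectified: a ray, as slopes to the right and down, at radius r is drawn at 1 + k1 r^2 times it, then the intrinsics apply), "R" (3x3) and "t" (3): a world point X has camera coordinates R X + t; the wrist camera has in their place "hand_eye" (4x4, takes a point from camera to tool coordinates, whose origin is the TCP and whose axes are the flange's). Camera axes: x right, y down, z forward; pixel columns grow to the right and rows downward; lengths in m; the calibration is good to about 2 mm. A picture is of the moment at which its call begins: read the wrist's pose just before it.
- job.sign_off(): hands the job in; it is judged then, once.
The state is a dict: "t": time; "q": joint angles; "qd": joint speeds; "tau": joint torques, N m; "tcp_pos": TCP position; "tool_rot": TCP orientation; "force": force on the tool from outside, world axes, zero at the start; "ft_torque": the same for the moment, N m; "finger_gap": opening from 0.0 (shut) to 1.0 (fully open); "gripper_force": force on a finger pad.
Only numpy, scipy, OpenCV 4.12 (cv2) and the standard library are available. Lean on these libraries where they do the work, as an engineer would, in place of code of your own. Each camera call takes 0.05 s, during which the arm holds its last target. There are 200 camera calls.

## Task

Slide the lid of the wooden tool till fully open by its brass knob, then take out the yellow-handled chisel: it is longer than the opening, so raise its handle end and draw it out at a slant from under the fixed cover, without forcing it against the cover. Finish while still holding it: keep it in the gripper, still and about level, the whole chisel more than 10 cm above the top of the till. Leave the red-handled chisel lying in the till and do not disturb the mug or the sanding block.

Things in the scene. Friction and masses are not known exactly. Their poses are not given: they have to be found in the camera images.
- till: Fixed wooden tool till 220 (x) x 290 (y) mm; origin under its centre. Floor 8 mm thick; walls 10 thick, 60 high; lid runners on the long walls up to 71. Inside 200 wide (x), 270 long (y). Two chisels lie along y on its floor, in lanes at about x -40 and +40 (either in either), handles at +y under the mouth (y -30..135), blades about 90 mm under the fixed cover.
- lid (a joint): Sliding plywood lid over the mouth, 6 mm thick, top 67.5 mm above the worktop: 0 shut, 0.165 m fully open against its stop. It slides toward the till's -y over the fixed cover (and overhangs that end), may start up to 30 mm open, stays where it is left, takes about 3 N.
- lid_knob (a point): Top of the lid's brass knob, 97.5 mm above the worktop; upright, round, 30 mm high, 23 mm across in its upper half. On the till's long centre line, 52 mm to +y of its centre when the lid is shut; travels with the lid.
- yellow_chisel: Bench chisel with a yellow handle, loose, 240 mm long, 0.13 kg; origin at the middle of its length, on its underside, z up as it lies, +y toward the handle's butt. Handle 27 mm thick and high from y +12 to +117; steel blade 4 mm thick (10 to 14 mm above the underside) and 12 mm wide from there to y -120. Grip the handle across x. (A wall shelf overhangs the back of the bench.)
- yellow_chisel_tip (a point): Cutting end of the yellow chisel, on its mid line.
- yellow_chisel_butt (a point): Butt end of the yellow chisel's handle, on its mid line.
- red_chisel: Bench chisel with a red handle, same form, blade 20 mm wide; stays in the till.
- mug: White dotted mug, 82 mm across, 91 mm high, at the right of the till; bystander. Origin at the centre of its underside.
- sanding_block: Brown sanding block 62x107x29 mm at the left of the till; bystander. Origin at the centre of its underside.
- cover: The till's fixed wooden cover, 6 mm thick, underside 54 mm and top 60 mm above the worktop. Origin at the middle of its lower edge where the mouth begins; from there (till y -30) it roofs the till's inside to the -y end (y -135), over its full width.

How it is judged:
On the way, in this order (a step that is already met when the one before it is completed fails the run):
1. the lid is slid fully open (value of joint lid above 0.155 m), for 0.2 s.
2. the yellow chisel slants through the mouth: its butt is above the rim while its edge is still under the fixed cover (z of yellow_chisel_butt in the frame of till above 0.068 m and y of yellow_chisel_tip in the frame of till below -0.03 m and z of yellow_chisel_tip in the frame of till below 0.054 m), for 0.05 s.
At the end, for the whole second after the job is handed in: Lid over 150 mm open; yellow chisel gripped, at rest (under 30 mm/s), off the till, tip and butt both over 170 mm above the worktop (10 cm above the till), its length within 20 degrees of level; red chisel in the till within 30 mm of its start (value of joint lid above 0.15 m and height (world z) of each of yellow_chisel_tip, yellow_chisel_butt above 0.17 m and angle between yellow_chisel's own y axis and vertical between 1.22 and 1.92 rad and contact force between yellow_chisel and the fingers above 1 N and contact force between yellow_chisel and till below 0.1 N and linear speed of yellow_chisel below 0.03 m/s and height (world z) of red_chisel below 0.02 m and distance of red_chisel from where it was at the start of the episode below 0.03 m); the arm keeps its last pose, push and grip.
It fails at once if the yellow chisel is forced against the fixed cover (over 15 N) (contact force between yellow_chisel and cover above 15 N).
It fails at once if the red chisel is moved more than 30 mm (distance of red_chisel from where it was at the start of the episode above 0.03 m).
It fails at once if the mug is disturbed (over 30 mm) (distance of mug from where it was at the start of the episode above 0.03 m).
It fails at once if the sanding block is disturbed (over 30 mm) (distance of sanding_block from where it was at the start of the episode above 0.03 m).
It also fails if it takes over 51 s, if anything falls off the work surface, if the arm or the gripper's body presses on something with over 40 N, if the wrist force passes 120 N, or if a joint passes its speed limit or range.

## Working session

There is one attempt and no reset: what is moved stays moved. The work goes in short steps, Python scripts to look and compute and a tool call to move; the robot and the scene stay as the last step left them, time stands still between calls to the robot, and variables do not carry over. Pictures are saved under pics/ and viewed, at most 10 in all, crops included, and the job is handed in when it is done.

```bash
mkdir -p pics; ls; python3 - <<'E'
from station import sense, eyes
import cv2,numpy as np,pickle
s=sense();print(s['t'],s['tcp_pos'],s['tool_rot'],s['finger_gap'])
d={}
for n in("scene","side"):
    v=eyes.snapshot(n);d[n]=v
    print(n,v['fov_y'],v['cx'],v['cy'],v['k1'],(-v['R'].T@v['t']).round(3),v['R'][2].round(2))
pickle.dump(d,open('d.pkl','wb'))
im=np.hstack([d[n]['pixels'] for n in d])[:,:,::-1]
cv2.imwrite('pics/a.png',d['scene']['pixels'][:,:,::-1]);cv2.imwrite('pics/b.png',d['side']['pixels'][:,:,::-1])
E
```

```text
pics
0.0 [0.16024348 0.60341984 0.25235474] [ 1.29523494e-01  9.91575765e-01 -1.03159243e-03 -3.20049523e-04] 0.9980944234205575
scene 54.807934425326266 249.24473994022173 192.89832094725224 -0.020251761183208927 [-0.138 -0.656  0.799] [ 0.56  0.54 -0.63]
side 46.82701160907848 249.81781995498372 188.74351591475582 -0.037755916367941955 [ 0.144 -0.825  0.867] [ 0.3   0.69 -0.66]
```

View pics/a.png

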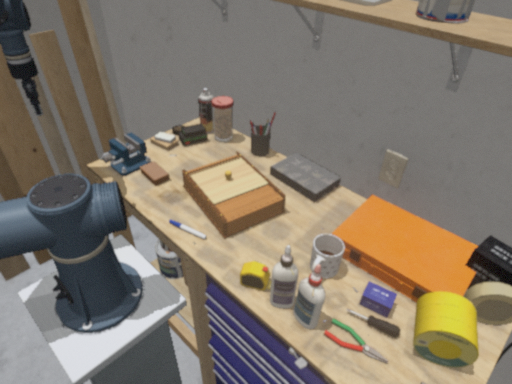

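View pics/b.png

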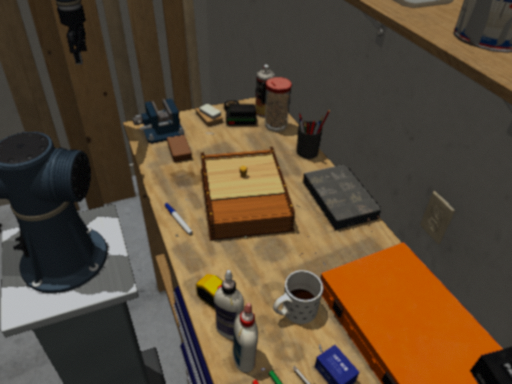

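The till sits mid-bench with its long axis roughly along world y and the reddish cover toward -y. The knob is at (228,175) in scene and (244,172) in side. I'll measure the till from the depth data and triangulate the knob.

```bash
cat > h.py <<'E'
import numpy as np,cv2
def slopes(v,u,w):
    h=v['pixels'].shape[0]; f=h/2/np.tan(np.radians(v['fov_y'])/2)
    K=np.array([[f,0,v['cx']],[0,f,v['cy']],[0,0,1]])
    p=np.stack([np.ravel(u),np.ravel(w)],-1).astype(float)[:,None]
    return cv2.undistortPoints(p,K,np.array([v['k1'],0,0,0,0.]))[:,0]
def pose(v):  # cam->world R,c
    if 'T' in v: return v['T'][:3,:3],v['T'][:3,3]
    return v['R'].T,-v['R'].T@v['t']
def rays(v,u,w):
    s=slopes(v,u,w);R,c=pose(v)
    return c,np.c_[s,np.ones(len(s))]@R.T
def onplane(v,u,w,z):
    c,d=rays(v,u,w);return c+d*((z-c[2])/d[:,2])[:,None]
def cloud(v):
    H,W=v['range_z'].shape;w,u=np.mgrid[:H,:W]
    c,d=rays(v,u,w);z=v['range_z'].ravel()
    P=c+d*z[:,None];P[z==0]=np.nan;return P.reshape(H,W,3)
def wrist():
    from station import sense,eyes
    from scipy.spatial.transform import Rotation as Ro
    s=sense();v=eyes.snapshot('wrist')
    T=np.eye(4);T[:3,:3]=Ro.from_quat(s['tool_rot']).as_matrix();T[:3,3]=s['tcp_pos']
    v['T']=T@v['hand_eye'];return v
E
python3 - <<'E'
import pickle;from h import *
d=pickle.load(open('d.pkl','rb'))
for n,(u,w) in dict(scene=(228,175),side=(244,172)).items():
    v=d[n];P=cloud(v);hsv=cv2.cvtColor(v['pixels'],cv2.COLOR_RGB2HSV)
    print(n,'knob px',P[w,u],'plane',onplane(v,[u],[w],.095),hsv[w-6:w+7:2,u].tolist())
    c=P[w+10,u]
    m=(P[...,2]>.05)&(P[...,2]<.085)&(np.hypot(P[...,0]-c[0],P[...,1]-c[1])<.25)
    m=m.astype(np.uint8);k,lab,st,_=cv2.connectedComponentsWithStats(m)
    i=lab[w+12,u]; Q=P[lab==i]
    r=cv2.minAreaRect(Q[:,:2].astype(np.float32));print(r,cv2.boxPoints(r).round(3).tolist(),len(Q))
    K=P[w-12:w+8,u-10:u+11].reshape(-1,3);K=K[(K[:,2]>.08)];print('knob pts',len(K),K.mean(0),K.max(0))
E
```

```text
scene knob px [0.50057788 0.06041735 0.08895852] plane [[0.49514238 0.05432237 0.095     ]] [[20, 76, 219], [22, 122, 220], [22, 134, 200], [19, 138, 140], [19, 130, 120], [18, 114, 130], [19, 81, 199]]
((0.5021438002586365, 0.04562636464834213), (0.2951400578022003, 0.2233973890542984), 76.98419189453125) [[0.36000001430511475, -0.0729999989271164], [0.578000009059906, -0.12300000339746475], [0.6439999938011169, 0.164000004529953], [0.4269999861717224, 0.2150000035762787]] 4099
knob pts 49 [0.50383453 0.06353796 0.09240387] [0.51819398 0.07907508 0.09972247]
side knob px [0.50516813 0.05718624 0.08683635] plane [[0.50139115 0.04795672 0.095     ]] [[20, 181, 190], [21, 213, 181], [20, 218, 123], [19, 223, 63], [19, 205, 56], [18, 186, 63], [19, 135, 121]]
((0.5002869367599487, 0.04532556235790253), (0.29676079750061035, 0.2207886129617691), 77.20601654052734) [[0.36000001430511475, -0.07500000298023224], [0.574999988079071, -0.12399999797344208], [0.640999972820282, 0.16599999368190765], [0.42500001192092896, 0.21400000154972076]] 5647
knob pts 63 [0.50303343 0.06310749 0.09213828] [0.51427856 0.0798185  0.09966591]
```

Request:
inch_along(
  rows=[-0.471, -0.427, 0, 0.03, 1, -0.471, -0.427, 0, 0.03, 1, -0.471, -0.427, 0, 0.03, 1, -0.471, -0.427, 0, 0.03, 1, -0.471, -0.427, 0, 0.03, 1, -0.471, -0.427, 0, 0.03, 1, -0.471, -0.427, 0, 0.03, 1, -0.471, -0.427, 0, 0.03, 1, -0.471, -0.427, 0, 0.03, 1, -0.471, -0.427, 0, 0.03, 1, -0.471, -0.427, 0, 0.03, 1, -0.471, -0.427, 0, 0.03, 1, -0.471, -0.427, 0, 0.03, 1, -0.471, -0.427, 0, 0.03, 1, -0.471, -0.427, 0, 0.03, 1, -0.471, -0.427, 0, 0.03, 1, -0.471, -0.427, 0, 0.03, 1, -0.471, -0.427, 0, 0.03, 1, -0.471, -0.427, 0, 0.03, 1],
  clamp_n=40,
)

```text
t: 2.0
tcp_pos: [0.5056, 0.0712, 0.2534]
tool_rot: [0.144, 0.99, 0.0, 0.0]
force: [1.0, 0.0, -0.8]
finger_gap: 0.999
gripper_force: 0.0
```

```bash
python3 - <<'E'
from h import *;from station import sense
import pickle
v=wrist();pickle.dump(v,open('w1.pkl','wb'));cv2.imwrite('pics/c.png',v['pixels'][:,:,::-1])
s=sense();print(s['tcp_pos'],s['tool_rot'],s['t'],pose(v))
P=cloud(v);m=(P[...,2]>.085)&(P[...,2]<.105);K=P[m];print(len(K),np.median(K,0),K.min(0),K.max(0))
m=(P[...,2]>.05)&(P[...,2]<.08);Q=P[m];r=cv2.minAreaRect(Q[:,:2].astype(np.float32));print(r)
E
```

```text
[0.50570477 0.07105646 0.25342948] [1.43745793e-01 9.89614646e-01 3.09051463e-06 1.64708080e-05] 2.05 (array([[ 0.28355265,  0.91283429,  0.29382216],
       [ 0.95895597, -0.26954527, -0.0880272 ],
       [-0.00115587,  0.30672286, -0.95179817]]), array([0.4299885 , 0.09402998, 0.37304419]))
785 [0.51303073 0.07787599 0.09592893] [0.49331085 0.05744513 0.08500513] [0.84133677 0.22478036 0.10497352]
((0.5709465742111206, 0.05585747957229614), (0.6436241269111633, 0.3918289244174957), 66.25348663330078)
```

View pics/c.png

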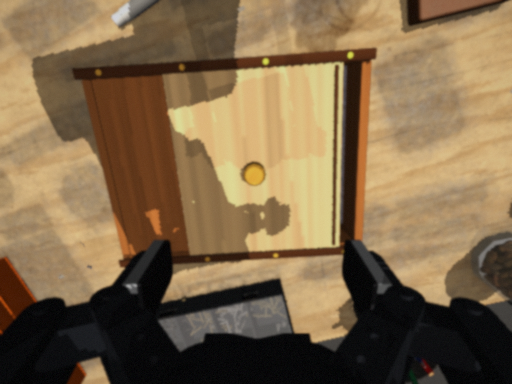

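The wrist view shows the till, with the knob at (254,173). The runners go from (76,72) to (375,52) on the near side and start at (122,262) on the far side.

```bash
python3 - <<'E'
from h import *;import pickle
v=pickle.load(open('w1.pkl','rb'))
hsv=cv2.cvtColor(v['pixels'],cv2.COLOR_RGB2HSV)
sub=hsv[155:192,235:275];m=(sub[...,1]>150);m=m&(sub[...,2]>120);ys,xs=np.nonzero(m);print(len(xs),xs.mean()+235,ys.mean()+155,xs.min()+235,xs.max()+235)
k=onplane(v,[xs.mean()+235],[ys.mean()+155],.0975)[0];print('knob',k)
P=onplane(v,[76,375,98,182,266,351],[69,50,72,67,61,55],.071);print(P.round(4))
d=P[1]-P[0];print('ang',np.degrees(np.arctan2(d[1],d[0])));d=P[5]-P[2];print(np.degrees(np.arctan2(d[1],d[0])))
E
```

```text
362 253.7596685082873 174.11049723756906 243 264
knob [0.5028619 0.0689466 0.0975   ]
[[ 0.3629 -0.0657  0.071 ]
 [ 0.4268  0.2097  0.071 ]
 [ 0.371  -0.0471  0.071 ]
 [ 0.3891  0.0313  0.071 ]
 [ 0.4066  0.1096  0.071 ]
 [ 0.4245  0.1876  0.071 ]]
ang 76.95068253612733
77.15679551498336
```

Request:
inch_along(
  rows=[0.002, -0.003, 0.05, -0.063, 1, 0.002, -0.003, 0.1, -0.063, 1, 0.002, -0.003, 0.14, -0.063, 1, 0.002, -0.003, 0.158, -0.063, 1, 0.002, -0.003, 0.158, -0.063, 1, 0.002, -0.003, 0.158, -0.063, 0, 0.002, -0.003, 0.158, -0.063, 0, 0.002, -0.003, 0.158, -0.063, 0, 0.002, -0.003, 0.158, -0.063, 0, 0.002, -0.003, 0.158, -0.063, 0, 0.002, -0.003, 0.158, -0.063, 0, 0.002, -0.003, 0.158, -0.063, 0, 0.002, -0.003, 0.158, -0.063, 0],
  clamp_n=40,
)

```text
t: 3.35
tcp_pos: [0.5039, 0.0681, 0.0966]
tool_rot: [0.113, 0.994, 0.0, 0.001]
force: [-0.6, -0.2, 6.2]
finger_gap: 0.245
gripper_force: 38.9
```

Request:
inch_along(
  rows=[0, -0.01, 0, 0, 0, 0, -0.025, 0, 0, 0, 0, -0.04, 0, 0, 0, 0, -0.055, 0, 0, 0, 0, -0.07, 0, 0, 0, 0, -0.085, 0, 0, 0, 0, -0.1, 0, 0, 0, 0, -0.11, 0, 0, 0, 0, -0.12, 0, 0, 0, 0, -0.125, 0, 0, 0, 0, -0.128, 0, 0, 0],
)

```text
t: 4.45
tcp_pos: [0.4753, -0.0573, 0.0965]
tool_rot: [0.114, 0.994, -0.0, 0.002]
force: [1.2, 2.4, 6.3]
finger_gap: 0.244
gripper_force: 39.3
```

Request:
inch_along(
  rows=[0, -0.003, 0, 0, 0, 0, -0.006, 0, 0, 0, 0, -0.009, 0, 0, 0, 0, -0.009, 0, 0, 0],
)

```text
t: 4.85
tcp_pos: [0.4739, -0.0637, 0.0965]
tool_rot: [0.115, 0.993, 0.002, 0.002]
force: [5.5, 12.1, 7.4]
finger_gap: 0.243
gripper_force: 39.6
```

Request:
inch_along(
  rows=[0, -0.002, 0, 0, 0, 0, -0.004, 0, 0, 0, 0, -0.004, 0, 0, 0],
)

```text
t: 5.15
tcp_pos: [0.4738, -0.0641, 0.0966]
tool_rot: [0.116, 0.993, 0.004, 0.003]
force: [11.5, 29.1, 7.5]
finger_gap: 0.244
gripper_force: 40.4
```

Request:
inch_along(
  rows=[0, 0.006, 0, 0, 0, 0, 0.006, 0, 0, 1, 0, 0.006, 0, 0, 1, 0, 0.006, 0, 0, 1, 0, 0.006, 0, 0, 1, 0, 0.006, 0, 0, 1, 0, 0.006, 0, 0, 1, 0, 0.006, -0.04, 0, 1, 0, 0.006, -0.08, 0, 1, 0, 0.04, -0.12, 0, 1, 0, 0.08, -0.14, 0, 1, 0, 0.12, -0.14, 0, 1, 0, 0.14, -0.14, 0, 1, 0, 0.14, -0.14, 0, 1],
)

```text
t: 6.55
tcp_pos: [0.5031, 0.0693, 0.2356]
tool_rot: [0.111, 0.994, 0.0, 0.0]
force: [-0.1, -0.1, -0.6]
finger_gap: 0.999
gripper_force: 0.0
```

```bash
python3 - <<'E'
from h import *
import pickle
v=wrist();pickle.dump(v,open('w2.pkl','wb'));cv2.imwrite('pics/d.png',v['pixels'][:,:,::-1])
print(v['T'])
E
```

```text
[[ 2.20504532e-01  9.28224434e-01  2.99628356e-01  4.26123775e-01]
 [ 9.75385691e-01 -2.09618856e-01 -6.84301779e-02  8.71135454e-02]
 [-7.10810053e-04  3.07342375e-01 -9.51598739e-01  3.55147674e-01]
 [ 0.00000000e+00  0.00000000e+00  0.00000000e+00  1.00000000e+00]]
```

View pics/d.png

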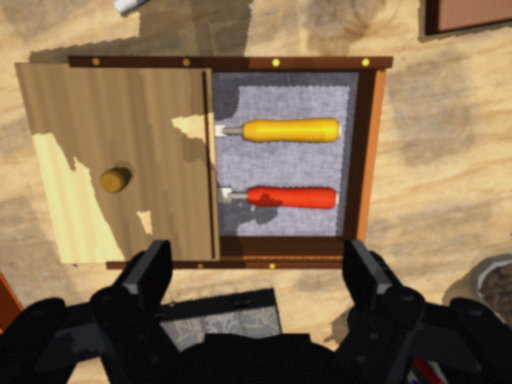

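The lid is open, with the knob at (113,179). The yellow handle spans (245..340, ~130) and the red one lies around (290,197). Next I'll measure them.

```bash
python3 - <<'E'
from h import *;import pickle
v=pickle.load(open('w2.pkl','rb'))
hsv=cv2.cvtColor(v['pixels'],cv2.COLOR_RGB2HSV)
u=np.array([np.cos(np.radians(77)),np.sin(np.radians(77))]);x=np.array([u[1],-u[0]])
k=onplane(v,[113],[179],.0975)[0]
C=k[:2]-(.052-.165)*u;print('till centre from knob',C)
for n,lo,hi in(('y',(18,150,100),(35,255,255)),('r',(0,180,80),(10,255,255))):
    m=cv2.inRange(hsv,lo,hi);m[:90]=0;m[230:]=0;m[:,:235]=0;m[:,360:]=0
    k,lab,st,_=cv2.connectedComponentsWithStats(m);m=lab==1+st[1:,4].argmax()
    w,uu=np.nonzero(m);P=onplane(v,uu,w,.0215)[:,:2]
    r=cv2.minAreaRect(P.astype(np.float32));a=cv2.fitLine(P.astype(np.float32),cv2.DIST_L2,0,.01,.01).ravel()
    Q=cloud(v)[m]; rel=P-C
    print(n,len(P),r,a,np.degrees(np.arctan2(a[1],a[0])),'along',(rel@u).min(),(rel@u).max(),'x',(rel@x).mean(),'top z',np.nanpercentile(Q[:,2],95))
E
```

```text
till centre from knob [0.49755091 0.05205447]
y 1980 ((0.47540831565856934, 0.1140928566455841), (0.10631726682186127, 0.024486355483531952), 77.22135162353516) [0.2158925  0.9764171  0.47576186 0.11554848] 77.532104 along 0.0023302062425534674 0.10865104509215691 x -0.03551364606432369 top z 0.03402437770902125
r 1585 ((0.5546004176139832, 0.10040642321109772), (0.10475770384073257, 0.02486351691186428), 76.25445556640625) [0.25023004 0.96818644 0.55442744 0.1015277 ] 75.50887 along 0.007600848967926484 0.11223409845309382 x 0.04428973480979756 top z 0.034113655903328
```

Request:
inch_along(
  rows=[0.037, 0.065, 0, 0.15, 0.6, 0.037, 0.065, 0, 0.3, 0.6, 0.037, 0.065, 0, 0.45, 0.6, 0.037, 0.065, 0, 0.6, 0.6, 0.037, 0.065, 0, 0.75, 0.6, 0.037, 0.065, 0, 0.9, 0.6, 0.037, 0.065, 0.03, 1.05, 0.6, 0.037, 0.065, 0.06, 1.2, 0.6, 0.037, 0.065, 0.1, 1.35, 0.6, 0.037, 0.065, 0.1, 1.5, 0.6, 0.037, 0.065, 0.1, 1.572, 0.6, 0.037, 0.065, 0.1, 1.572, 0.6, 0.037, 0.065, 0.13, 1.572, 0.6, 0.037, 0.065, 0.16, 1.572, 0.6, 0.037, 0.065, 0.18, 1.572, 0.6, 0.037, 0.065, 0.18, 1.572, 0.6],
)

```text
t: 8.2
tcp_pos: [0.4801, 0.1377, 0.0534]
tool_rot: [0.783, 0.622, -0.002, -0.001]
force: [0.3, -0.5, 0.8]
finger_gap: 0.595
gripper_force: 0.0
```

```bash
python3 - <<'E'
from h import *
v=wrist();cv2.imwrite('pics/e.png',v['pixels'][:,:,::-1])
E
```

```text
(no output)
```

View pics/e.png

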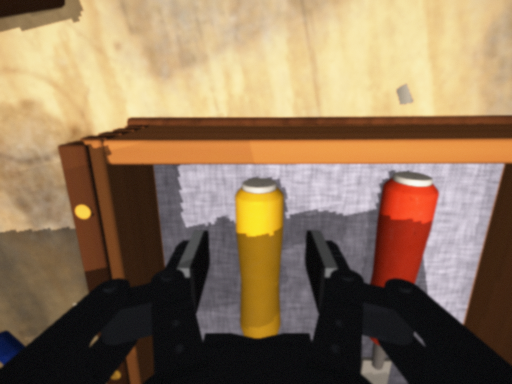

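The open fingers straddle the yellow handle, which is centred at column 260 between the pads at 207 and 308. Descending to grip lightly.

Request:
inch_along(
  rows=[0.001, 0, 0.01, 0, 0.6, 0.001, 0, 0.021, 0, 0.6, 0.001, 0, 0.021, 0, 0.6, 0.001, 0, 0.021, 0, 0, 0.001, 0, 0.021, 0, 0, 0.001, 0, 0.021, 0, 0, 0.001, 0, 0.021, 0, 0, 0.001, 0, 0.021, 0, 0, 0.001, 0, 0.021, 0, 0],
  clamp_n=20,
)

```text
t: 9.15
tcp_pos: [0.4821, 0.1398, 0.0347]
tool_rot: [0.783, 0.622, 0.0, 0.0]
force: [-0.1, 0.3, 2.9]
finger_gap: 0.311
gripper_force: 20.5
```

Request:
inch_along(
  rows=[0, 0, -0.005, 0, 0, 0, 0, -0.01, 0, 0, 0, 0, -0.015, 0, 0, 0, 0, -0.02, 0, 0, 0, 0, -0.02, 0, 0],
)

```text
t: 9.65
tcp_pos: [0.4822, 0.1397, 0.0551]
tool_rot: [0.783, 0.622, 0.001, 0.0]
force: [-0.4, -0.1, -1.0]
finger_gap: 0.311
gripper_force: 19.9
```

```bash
cat > look.py <<'E'
from h import *;import sys
v=wrist();cv2.imwrite(f'pics/{sys.argv[1]}.png',v['pixels'][:,:,::-1])
hsv=cv2.cvtColor(v['pixels'],cv2.COLOR_RGB2HSV);m=cv2.inRange(hsv,(18,150,60),(35,255,255)).astype(bool)
P=cloud(v);T=v['T'][:3,3];m&=(abs(P[...,0]-T[0])<.15)&(abs(P[...,1]-T[1])<.15);Q=P[m]-T
u=np.array([.2196,.9756]);a=Q[:,:2]@u;n=np.array([.9756,-.2196]);c=Q[:,:2]@n
for lo in np.arange(-.08,.05,.01):
    k=(a>lo)&(a<lo+.01)&(abs(c)<.02)
    if k.sum()>15:print(round(lo+.005,3),k.sum(),'top z world',(np.percentile(Q[k,2],90)+T[2]).round(4))
E
python3 look.py f
```

```text
-0.075 950 top z world 0.0546
-0.065 1065 top z world 0.0547
-0.055 982 top z world 0.0541
```

View pics/f.png

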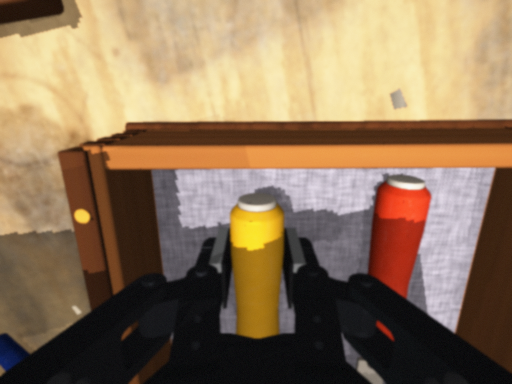

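The handle is lifted level in a rigid grip; its butt is at (257,200). I'll let the blade touch the cover gently and pivot in the light grip, watching the force.

Request:
inch_along(
  rows=[0, 0, -0.004, 0, 0, 0, 0, -0.008, 0, 0, 0, 0, -0.010, 0, 0, 0, 0, -0.012, 0, 0, 0, 0, -0.012, 0, 0],
  clamp_n=20,
)

```text
t: 10.2
tcp_pos: [0.482, 0.1397, 0.0666]
tool_rot: [0.783, 0.622, 0.0, 0.0]
force: [0.6, -0.3, -0.9]
finger_gap: 0.31
gripper_force: 19.9
```

Request:
inch_along(
  rows=[0, 0, -0.001, 0, 0, 0, 0, -0.002, 0, 0, 0, 0, -0.002, 0, 0],
)

```text
t: 10.5
tcp_pos: [0.4819, 0.1397, 0.0683]
tool_rot: [0.783, 0.622, 0.0, 0.0]
force: [0.6, -0.6, -2.2]
finger_gap: 0.313
gripper_force: 19.9
```

Request:
inch_along(
  rows=[0, 0, -0.001, 0, 0, 0, 0, -0.002, 0, 0, 0, 0, -0.002, 0, 0],
)

```text
t: 10.8
tcp_pos: [0.4818, 0.1396, 0.0703]
tool_rot: [0.783, 0.622, -0.0, 0.0]
force: [-0.1, -1.8, -3.4]
finger_gap: 0.312
gripper_force: 19.9
```

Request:
inch_along(
  rows=[0, 0, -0.001, 0, 0, 0, 0, -0.002, 0, 0, 0, 0, -0.003, 0, 0, 0, 0, -0.004, 0, 0, 0, 0, -0.004, 0, 0],
)

```text
t: 11.3
tcp_pos: [0.4817, 0.1397, 0.0744]
tool_rot: [0.783, 0.622, -0.0, -0.0]
force: [0.2, -0.4, -3.6]
finger_gap: 0.312
gripper_force: 19.9
```

```bash
python3 look.py g
```

```text
-0.075 913 top z world 0.074
-0.065 1037 top z world 0.0747
-0.055 992 top z world 0.0746
```

Request:
inch_along(
  rows=[0, 0, -0.002, 0, 0, 0, 0, -0.004, 0, 0, 0, 0, -0.006, 0, 0, 0, 0, -0.007, 0, 0, 0, 0, -0.007, 0, 0],
)

```text
t: 11.85
tcp_pos: [0.4818, 0.1397, 0.0815]
tool_rot: [0.783, 0.622, 0.0, 0.0]
force: [-0.7, -0.6, -2.5]
finger_gap: 0.312
gripper_force: 19.9
```

Request:
inch_along(
  rows=[0, 0, -0.002, 0, 0, 0, 0, -0.004, 0, 0, 0, 0, -0.006, 0, 0, 0, 0, -0.008, 0, 0, 0, 0, -0.010, 0, 0, 0, 0, -0.010, 0, 0],
)

```text
t: 12.45
tcp_pos: [0.4819, 0.1398, 0.0916]
tool_rot: [0.783, 0.622, 0.0, 0.0]
force: [-0.3, -0.6, -2.5]
finger_gap: 0.31
gripper_force: 19.9
```

```bash
python3 look.py g1
```

```text
-0.075 827 top z world 0.0916
-0.065 976 top z world 0.0938
-0.055 985 top z world 0.0941
```

Request:
inch_along(
  rows=[0, 0, -0.002, 0, 0, 0, 0, -0.004, 0, 0, 0, 0, -0.006, 0, 0, 0, 0, -0.007, 0, 0, 0, 0, -0.007, 0, 0, 0, 0, -0.007, 0, 0],
)

```text
t: 13.1
tcp_pos: [0.4819, 0.1398, 0.0984]
tool_rot: [0.783, 0.622, 0.0, 0.0]
force: [0.4, 0.1, -2.6]
finger_gap: 0.313
gripper_force: 19.9
```

```bash
python3 look.py g2
```

```text
-0.075 792 top z world 0.0985
-0.065 939 top z world 0.1014
-0.055 982 top z world 0.1017
```

```bash
python3 - <<'E'
from h import *
from station import eyes
v=eyes.snapshot('side');cv2.imwrite('pics/s.png',cv2.resize(v['pixels'][100:260,170:330,::-1],None,fx=3.5,fy=3.5))
E
```

```text
(no output)
```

View pics/s.png

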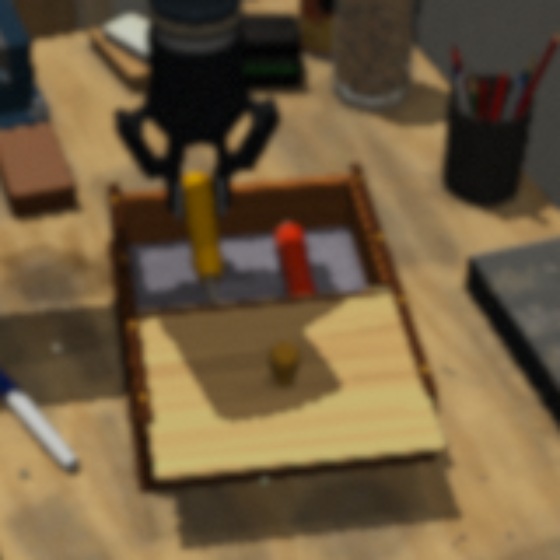

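The chisel now slants about 15° with its butt above the end wall, and the blade still runs under the cover. I'll clamp firmly and draw it out along the slant.

Request:
inch_along(
  rows=[0, 0, 0, 0, 0, 0, 0, 0, 0, 0, 0, 0, 0, 0, 0],
  clamp_n=100,
)

```text
t: 13.5
tcp_pos: [0.4819, 0.1397, 0.0984]
tool_rot: [0.783, 0.622, 0.0, 0.0]
force: [-0.7, -0.4, -1.6]
finger_gap: 0.296
gripper_force: 101.1
```

Request:
inch_along(
  rows=[0.01, 0, 0, 0, 0, 0.02, 0, 0, 0, 0, 0.03, 0, -0.002, 0, 0, 0.04, 0, -0.004, 0, 0, 0.05, 0, -0.007, 0, 0, 0.06, 0, -0.01, 0, 0, 0.06, 0, -0.01, 0, 0],
)

```text
t: 14.2
tcp_pos: [0.4963, 0.1997, 0.1089]
tool_rot: [0.782, 0.623, 0.001, 0.001]
force: [-0.5, 0.3, -1.0]
finger_gap: 0.293
gripper_force: 101.2
```

Request:
inch_along(
  rows=[0.01, 0, -0.002, 0, 0, 0.02, 0, -0.005, 0, 0, 0.03, 0, -0.007, 0, 0, 0.04, 0, -0.01, 0, 0, 0.05, 0, -0.012, 0, 0, 0.06, 0, -0.014, 0, 0, 0.07, 0, -0.017, 0, 0, 0.07, 0, -0.04, 0, 0, 0.07, 0, -0.06, 0, 0, 0.07, 0, -0.09, 0, 0, 0.07, 0, -0.12, 0, 0, 0.07, 0, -0.14, 0, 0, 0.07, 0, -0.155, 0, 0, 0.07, 0, -0.16, 0, 0, 0.07, 0, -0.16, 0, 0, 0.07, 0, -0.16, 0, 0],
)

```text
t: 15.8
tcp_pos: [0.5106, 0.2663, 0.2674]
tool_rot: [0.783, 0.622, -0.001, -0.0]
force: [-0.2, -0.1, -0.9]
finger_gap: 0.29
gripper_force: 101.2
```

```bash
python3 look.py h; python3 - <<'E'
from h import *
from station import eyes
v=eyes.snapshot('side');cv2.imwrite('pics/s2.png',cv2.resize(v['pixels'][60:260,150:350,::-1],None,fx=3,fy=3))
E
```

```text
-0.075 765 top z world 0.2673
-0.065 911 top z world 0.27
-0.055 999 top z world 0.2703
```

View pics/s2.png

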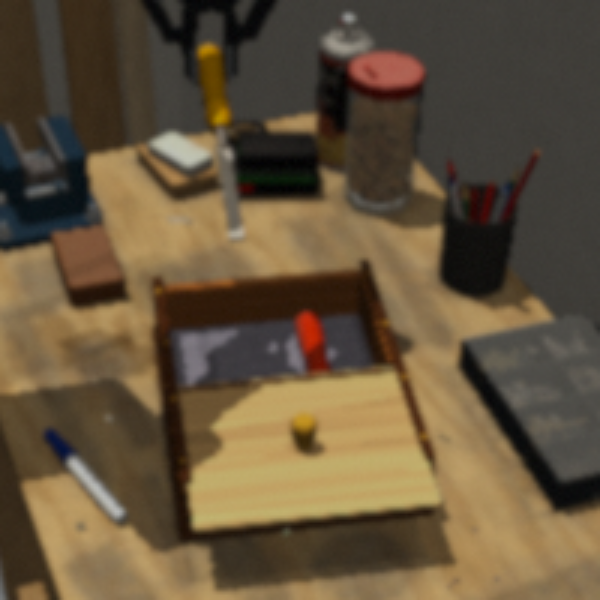

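The chisel is out and held high, with its tip at side-view pixel (229,138). I'll check its tilt and height by intersecting rays with its vertical plane, and check the knob position too.

```bash
python3 - <<'E'
from h import *
from station import eyes,sense
s=sense();t=s['tcp_pos'];v=eyes.snapshot('side')
c,d=rays(v,[228.7,220,251.5],[138.3,77,201]);n=np.array([.974,-.226,0])
P=c+d[:2]*(((t-c)@n)/(d[:2]@n))[:,None];print('tip,butt',P)
D=P[1]-P[0];print(np.degrees(np.arctan2(D[2],np.hypot(*D[:2]))),np.linalg.norm(D))
print('knob',onplane(v,[251.3],[202],.0925)[0],s['t'],s['gripper_force'],s['finger_gap'],abs(s['qd']).max())
E
```

```text
tip,butt [[0.46343456 0.06330996 0.20652444]
 [0.50672783 0.24989244 0.28148528]]
21.373385390659077 0.20568532953706156
knob [ 0.47544099 -0.06807755  0.0925    ] 15.9 101.22435808181763 0.2979941631917921 0.004279481101684142
```

```bash
python3 - <<'E'
from h import *
from station import eyes
v=eyes.snapshot('scene');cv2.imwrite('pics/s3.png',cv2.resize(v['pixels'][70:190,140:260,::-1],None,fx=5,fy=5,interpolation=cv2.INTER_CUBIC))
E
```

```text
(no output)
```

View pics/s3.png

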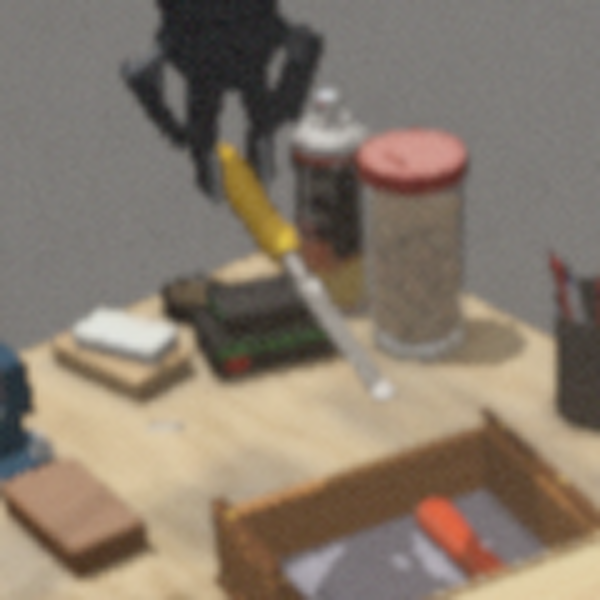

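The scene crop shows the chisel tip at (382,391), the bolster at (287,247) and the visible handle end at (225,148).

```bash
python3 - <<'E'
from h import *
from station import eyes,sense
s=sense();t=s['tcp_pos'];v=eyes.snapshot('scene')
c,d=rays(v,140+np.array([382,286,225])/5,70+np.array([391,250,148])/5);n=np.array([.974,-.226,0])
P=c+d*(((t-c)@n)/(d@n))[:,None];print(P)
for i,j in((1,0),(2,0)):
  D=P[i]-P[j];print(np.degrees(np.arctan2(D[2],np.hypot(*D[:2]))),np.linalg.norm(D))
E
```

```text
[[0.46497173 0.06901809 0.20213352]
 [0.49297084 0.18968683 0.23893394]
 [0.51187922 0.27117693 0.27395178]]
16.54553832150015 0.12922525313319924
19.088834472451957 0.21960503299372772
```

Request:
inch_along(
  rows=[0, 0, 0, 0, 0, 0, 0, 0, 0, 0, 0, 0, 0, 0, 0],
)

```text
t: 16.35
tcp_pos: [0.5112, 0.2663, 0.2682]
tool_rot: [0.783, 0.622, -0.0, -0.0]
force: [-0.0, -0.1, -0.7]
finger_gap: 0.29
gripper_force: 101.2
```

```bash
python3 -c "
from station import job;print(job.sign_off())"
```

```text
the job is handed in; nothing more can be done
None
```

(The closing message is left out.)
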